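# Shut the specimen chamber and fasten its turnbuttons

### The job

Gently swing the blue lid of the specimen chamber fully shut, without letting it slam, and then turn both orange turnbuttons so that each lies square across the lid's free edge and locks it down. Leave the bottle, tub, dish and vial on the bench where they are.

Things in the scene. Friction and masses are not known exactly. Their poses are not given: they have to be found in the camera images.
- case: Low aluminium chamber bolted to the bench: open-topped box 150 (x) by 180 (y) by 60 mm high. Origin: centre of its underside, on the bench. x axis points to the hinge side (world +y within 0.4 rad), so its y axis points towards the robot. Two pillars, 27 by 34, 70 mm high, at x = -89, y = +42 and -42 mm carry the turnbuttons. A black specimen holder lies inside; leave it.
- lid (a joint): Opening angle of the blue lid, rad: 0 = shut flat on the rim, 1.57 = upright; starts at 1.15 to 1.75. Plate 150 by 180 by 8 mm, 0.5 kg; its outer face is the top when shut and looks to the hinge side when upright. Stiff hinge: it stays where it is left and must be pushed right down (2 to 8 N at the free edge). A turnbutton over the edge blocks it.
- lid_hinge (a point): Middle of the lid's hinge line, on the lid's lower (inner) face, at chamber x = +75 mm, y = 0, z = 60 mm. The hinge line runs along the chamber's y axis.
- lid_edge (a point): Middle of the lid's free edge, on the outer face, 150 mm from the hinge line and 8 mm off the inner face; shut, it is at chamber x = -75 mm and z = 68 mm.
- button_near (a joint): Angle of the turnbutton on the near (chamber +y, closer to the robot) pillar, rad. 0 = square across the lid's free edge, knob towards the hinge; grows anticlockwise seen from above, as the knob swings towards the chamber's +y side and off the lid; starts at 1.6 to 2.4. Turns from -0.9 to 2.7, with no stop at 0. About 2 N sideways at the knob turns it; it stays where it is left.
- button_near_pivot (a point): Near turnbutton's pivot, on top of its bar (z = 78 mm), at chamber x = -89, y = +42 mm. Vertical axis. The orange bar, 70 by 18 by 8 mm, has its underside at z = 70.5 mm (2 mm above the shut lid) and reaches from 9 mm behind the pivot to 61 mm past it; a screw head stands 3 mm proud at the pivot.
- button_near_knob (a point): Middle of the top (z = 108 mm) of the near turnbutton's upright black knob: a cylinder 16 mm across, 30 mm tall, standing on the bar 52 mm from the pivot.
- button_far (a joint): Angle of the turnbutton on the far (chamber -y, farther from the robot) pillar, rad. 0 = square across the lid's free edge, knob towards the hinge; grows clockwise seen from above, as the knob swings towards the chamber's -y side and off the lid; starts at 1.6 to 2.4. Turns from -0.9 to 2.7, with no stop at 0. About 2 N sideways at the knob turns it; it stays where it is left.
- button_far_pivot (a point): Pivot of the far turnbutton, on top of its bar (z = 78 mm), at chamber x = -89, y = -42 mm; the bar is like the near one.
- button_far_knob (a point): Middle of the top (z = 108 mm) of the far turnbutton's black knob, like the near one, 52 mm from the pivot.
- bottle: Bystander: brown glass jar with a black cap, 84 mm across, 165 mm tall, loose; origin under its centre.
- tub: Bystander: white ceramic tub, 110 mm across, 120 mm tall, loose; origin under its centre.
- dish: Bystander: white ceramic dish, 90 mm across, 25 mm tall, loose; origin under its centre.
- vial: Bystander: small red vial with a white cap, 32 mm across, 65 mm tall, loose; origin under its centre.

How it is judged:
By the outcome, as a careful person would: the job done as asked, in the order asked, and still so for the second after the job is handed in, with the robot touching nothing.
It also fails if it takes over 59 s, if anything falls off the work surface, if the arm or the gripper's body presses on something with over 40 N, if the wrist force passes 120 N, or if a joint passes its speed limit or range.

### The arm

A 7-joint arm with a two-finger parallel gripper is mounted at the origin on the work surface. World frame = base frame: x ahead of the robot, y to its left, z up, the work surface at z = 0. Lengths are in m, angles in rad, forces in N, time in s.
With the tool pointing down it reaches from about 0.425 to 0.95 m from the base axis. Payload 4.7 kg.
Tool frame: the origin (TCP) lies at the very end of the fingers, on their centre line; the grasp point (between the pads) lies 19 mm behind it; z points along the fingers, y is the line along which they close (so a half turn about z gives the same grasp; the last joint's range is limited). The gripper opens to 85 mm and grips with 20 to 120 N. Pads are 22 mm wide; open, the fingers measure 114 mm over their backs; the gripper's body (76 mm by 85 mm) begins 54 mm behind the grasp point. The pads swing forward as they close: fully open they stand 13 mm farther back than shut.
Start: joints at [-1.344, 0.469, -0.049, 1.532, 0.024, 1.141, -0.082], TCP at [0.171, 0.653, 0.231] pointing down, gripper open.
Joint ranges: [-2.59, 2.59], [-0.33, 1.99], [-1.39, 1.29], [0.1, 2.45], [-1.04, 4.18], [0.21, 1.99], [-2.66, 2.66]. Speed limits (rad/s): [2.57, 2.57, 3.14, 3.14, 3.14, 3.14, 3.14].

### API

Orientations are given as [roll, pitch, yaw] about the fixed x, y, z axes, in that order (R = Rz(yaw) Ry(pitch) Rx(roll)).
In Python, from workcell import r gives the robot as it stands. The module is installed in compiled form; this text tells all that it offers.
- The arm moves only by the shell command python3 -m handwheel 'ROWS' [OPENING]. ROWS is JSON, a list that holds one entry, the list of rows, each a list of 6 numbers: the shift along the world's x, y, z in units of 25 mm (1.0 is 25 mm), then the turn, a rotation vector about the world's x, y, z in degrees. In form: [[[dx, dy, dz, rx, ry, rz], ...]]. A call has exactly 8 rows; each row shifts and turns the commanded pose from where the row before left it; what a row does not reach is not made up. A row lasts 1/12 s, in which the tool goes at most 41.7 mm and 7.16 degrees, less where a joint would pass 70% of its speed; a pose out of reach is approached as far as the arm can. A call is refused whole if a number of a shift passes 1 or a number of a turn 7.16, either way. A call with a gripper value outside its range is refused whole. OPENING is the closure, from -1 (fully open) to 1 (shut), set as the call begins (- or left out, the last holds). The fingers move at their own pace and stop on an object; the grip force is fixed at half the most. Time passes only in rows, so rows that do not move let the fingers close, or fill a call up. It gives the time, the measured TCP pose, the force, the opening and the grip force at its end, in the units of the state.
- r.read_state(): the state, without advancing time (a new reading comes with each control period).
- r.camera(name): name is "scene" or "top" or "wrist"; returns a dict with "img" (480x640x3 uint8, red, green, blue), "fx", "fy", "cx", "cy" (pixels), "D" ([k1, k2, p1, p2, k3] as OpenCV has them; the pictures are not rectified), "rvec" (rotation vector, rad) and "tvec" (3), from world to camera coordinates, as OpenCV has them. Camera axes: x right, y down, z forward; pixel columns grow to the right and rows downward; lengths in m; the calibration is good to about 2 mm. A picture is of the moment at which its call begins. There is no depth.
- r.sign_off(): hands the job in; it is judged then, once.
The state is a dict: "t": time; "qpos": joint angles; "joint_velocities": joint speeds; "joint_torque": joint torques, N m; "tool_pos": TCP position; "eef_rot": TCP orientation; "contact_force": force on the tool from outside, world axes, zero at the start; "wrist_torque": the same for the moment, N m; "grip_width": opening from 0.0 (shut) to 1.0 (fully open); "gripper_force": force on a finger pad.
Only numpy, scipy, OpenCV 4.12 (cv2) and the standard library are available. Lean on these libraries where they do the work, as an engineer would, in place of code of your own. Each camera call takes 0.05 s, during which the arm holds its last target. There are 200 camera calls.

## Working session

There is one attempt and no reset: what is moved stays moved. The work goes in short steps, Python scripts to look and compute and a shell command to move; the robot and the scene stay as the last step left them, time stands still between calls to the robot, and variables do not carry over. Pictures are saved under pics/ and viewed, at most 10 in all, crops included, and the job is handed in when it is done.

```bash
mkdir -p pics; cat > h.py <<'E'
import numpy as np,cv2,pickle
from workcell import r
def snap(n,tag):
    c=r.camera(n); cv2.imwrite(f'pics/{tag}.png',c['img'][:,:,::-1]); pickle.dump(c,open(f'pics/{tag}.pkl','wb')); return c
def load(tag): return pickle.load(open(f'pics/{tag}.pkl','rb'))
def K(c): return np.array([[c['fx'],0,c['cx']],[0,c['fy'],c['cy']],[0,0,1.]])
def ray(c,p):
    u=cv2.undistortPoints(np.array([[p]],float),K(c),np.array(c['D']))[0,0]
    R=cv2.Rodrigues(np.array(c['rvec'],float))[0]; o=-R.T@np.array(c['tvec']).ravel()
    d=R.T@np.array([u[0],u[1],1]); return o,d/np.linalg.norm(d)
def onz(c,p,z):
    o,d=ray(c,p); return o+d*(z-o[2])/d[2]
def tri(c1,p1,c2,p2):
    o1,d1=ray(c1,p1);o2,d2=ray(c2,p2)
    s=np.linalg.lstsq(np.c_[d1,-d2],o2-o1,rcond=None)[0]
    a,b=o1+s[0]*d1,o2+s[1]*d2; return (a+b)/2,np.linalg.norm(a-b)
def proj(c,P): return cv2.projectPoints(np.array(P,float).reshape(-1,3),np.array(c['rvec'],float),np.array(c['tvec'],float),K(c),np.array(c['D']))[0].reshape(-1,2)
E
python3 - <<'E'
from h import *
s=r.read_state();print(s)
a=snap('scene','s0');b=snap('top','t0')
for c in(a,b):print(ray(c,(320,240)))
E
```

```text
{'t': 0.0, 'qpos': array([-1.34390519,  0.46947697, -0.04861801,  1.53369831,  0.02409032,
        1.14097445, -0.08230915]), 'joint_velocities': array([-0.00192569,  0.00037392, -0.00117584,  0.00035423,  0.00115447,
       -0.00040991, -0.00034279]), 'joint_torque': array([-2.14655711e-04, -5.10294127e+01, -4.61049553e-02, -2.37717551e+01,
        1.07794322e-02,  7.35818903e-03,  3.09881827e-06]), 'tool_pos': array([0.17060854, 0.6524827 , 0.23023567]), 'eef_rot': array([-3.13962149e+00,  5.22539642e-05,  2.88584068e+00]), 'contact_force': array([-0.71151572,  0.86632602, -0.26249147]), 'wrist_torque': array([-0.00829699,  0.05157519,  0.00243751]), 'gripper_force': 0.0, 'grip_width': 0.999843810475014}
(array([ 1.23479044, -0.03439631,  0.77235605]), array([-0.70577664,  0.06799533, -0.70516379]))
(array([0.48045753, 0.04951455, 1.10733695]), array([ 0.06112146, -0.00890919, -0.99809057]))
```

View pics/s0.png

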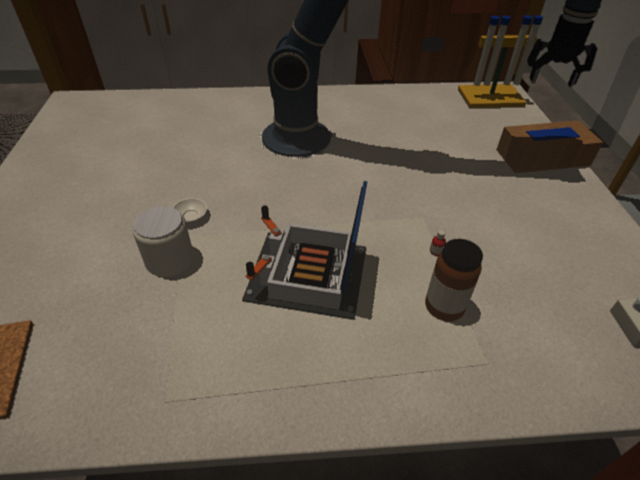

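View pics/t0.png

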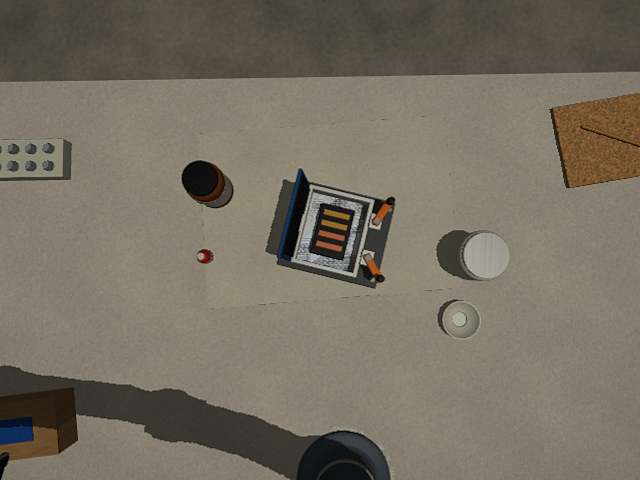

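The scene picture shows the chamber near (310,265), with the lid upright at (360,210). In the top picture the chamber is at (335,230), the lid at (293,215), the near knob at (379,279) and the far knob at (391,201). Next I'll enlarge this area.

```bash
python3 - <<'E'
from h import *
a=load('s0')['img'][170:320,235:385];b=load('t0')['img'][160:295,265:400]
f=lambda i:cv2.resize(i,(400,400),interpolation=cv2.INTER_CUBIC)
cv2.imwrite('pics/c0.png',cv2.resize(np.hstack([f(a),f(b)]),(800,400))[:,:,::-1])
E
```

```text
(no output)
```

View pics/c0.png

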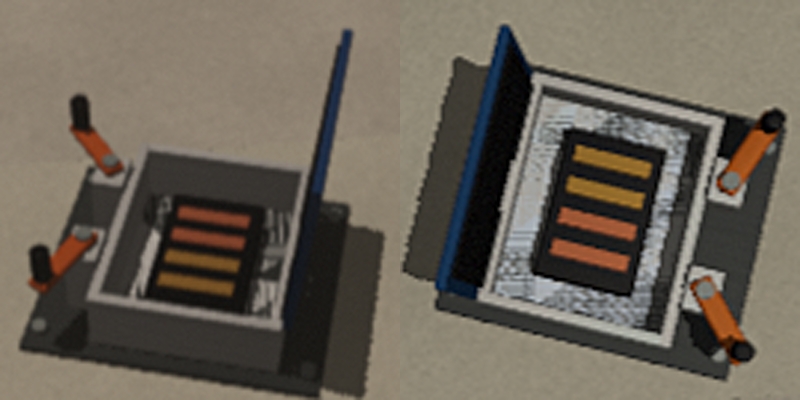

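The crop shows both pivots, knobs, rim corners and the lid's free edge clearly. I'll triangulate these points and fit the model to them.

```bash
cat > fit.py <<'E'
from h import *
from scipy.optimize import least_squares
S=load('s0');T=load('t0')
s=lambda x,y:(235+(x+.5)/2.6667-.5,170+(y+.5)/2.6667-.5)
t=lambda x,y:(265+(x-400+.5)/2.963-.5,160+(y+.5)/2.963-.5)
P={'np':(s(111,160),t(706,288)),'nk':(s(80,99),t(740,350)),'fp':(s(84,233),t(730,181)),'fk':(s(39,249),t(771,120)),
 'rn':(s(148,150),t(668,346)),'rf':(s(88,298),t(723,120)),'le':(None,t(503,26)),'ln':(None,t(438,290)),'lm':(s(348,30),None)}
for k,(a,b) in P.items():
    if a and b: X,e=tri(S,a,T,b);print(k,X.round(4),'gap',round(e,4))
def model(q):
    x,y,w,bn,bf,l=q; c,d=np.cos(w),np.sin(w)
    W=lambda p:np.array([x+c*p[0]-d*p[1],y+d*p[0]+c*p[1],p[2]])
    n=np.array;cl,sl=np.cos(l),np.sin(l)
    L=lambda yy:n([.075-.150*cl+.008*sl,yy,.060+.150*sl+.008*cl])
    # knob: 0 -> +x ; near swings to +y, far to -y
    return {k:W(v) for k,v in {'np':[-.089,.042,.081],'fp':[-.089,-.042,.081],
     'nk':[-.089+.052*np.cos(bn),.042+.052*np.sin(bn),.108],'fk':[-.089+.052*np.cos(bf),-.042-.052*np.sin(bf),.108],
     'rn':[-.075,.09,.06],'rf':[-.075,-.09,.06],'le':L(-.09),'ln':L(.09),'lm':L(-.09)}.items()}
def res(q):
    m=model(q);o=[]
    for k,(a,b) in P.items():
        for c,p in((S,a),(T,b)):
            if p: o+=list(proj(c,m[k])[0]-p)
    return np.array(o)
if __name__=='__main__':
    f=least_squares(res,[.55,.02,1.4,2,2,1.5],loss='soft_l1');print(f.x.round(4));print(f.fun.round(1))
    for k,v in model(f.x).items():print(k,v.round(4))
    np.save('q.npy',f.x)
    for n,p,z in(('bottle',(207,181),.165),('tub',(484,255),.12),('dish',(460,320),.025),('vial',(205,256),.06)):print(n,onz(T,p,z).round(3))
E
python3 fit.py
```

```text
np [ 0.504  -0.0629  0.0804] gap 0.0031
nk [ 0.458  -0.085   0.1082] gap 0.0008
fp [ 0.5836 -0.0841  0.0785] gap 0.0017
fk [ 0.6248 -0.1134  0.1071] gap 0.0016
rn [ 0.4613 -0.0338  0.0505] gap 0.0072
rf [ 0.6327 -0.0825  0.0583] gap 0.0024
[0.5664 0.0138 1.3164 2.2952 1.9586 1.627 ]
[ -0.2  -0.5  -1.2   0.3   0.   -0.2   0.4   0.5   0.1  -0.5  -0.8  -0.6
   0.    0.3   0.7  -0.7  -2.7  -3.4  -0.2   0.4  -0.2   0.1  -0.9  -0.9
  -0.6  -0.2  -0.5   0.6 -11.1  59.7]
np [ 0.5033 -0.0618  0.081 ]
fp [ 0.5846 -0.0829  0.081 ]
nk [ 0.457  -0.0853  0.108 ]
fk [ 0.6263 -0.1141  0.108 ]
rn [ 0.4604 -0.0362  0.06  ]
rf [ 0.6346 -0.0815  0.06  ]
le [0.6765 0.0796 0.2093]
ln [0.5023 0.1249 0.2093]
lm [0.6765 0.0796 0.2093]
bottle [0.663 0.268 0.165]
tub [ 0.502 -0.307  0.12 ]
dish [ 0.355 -0.279  0.025]
vial [0.514 0.298 0.06 ]
```

```bash
sed -i "s/'lm':L(-.09)/'lm':L(.09)/;s/'rn':(s(148,150)/'rn':(None/" fit.py; python3 fit.py
python3 -m handwheel '[[[0.3,-0.4,0.2,0,0,0],[0.71,-0.87,0.2,0,0,0],[0.71,-0.87,0.2,0,0,0],[0.71,-0.87,0.2,0,0,0],[0.71,-0.87,0.2,0,0,0],[0.71,-0.87,0.2,0,0,0],[0.71,-0.87,0,0,0,0],[0.71,-0.87,0,0,0,0]]]' 1
python3 -m handwheel '[[[0.71,-0.87,0,0,0,0],[0.71,-0.87,0,0,0,0],[0.71,-0.87,0,0,0,0],[0.71,-0.87,0,0,0,0],[0.71,-0.87,0,0,0,0],[0.71,-0.87,0,0,0,0],[0.71,-0.87,0,0,0,0],[0.71,-0.87,0,0,0,0]]]'
```

```text
np [ 0.504  -0.0629  0.0804] gap 0.0031
nk [ 0.458  -0.085   0.1082] gap 0.0008
fp [ 0.5836 -0.0841  0.0785] gap 0.0017
fk [ 0.6248 -0.1134  0.1071] gap 0.0016
rf [ 0.6327 -0.0825  0.0583] gap 0.0024
[0.5667 0.0133 1.3102 2.2997 1.9392 1.6264]
[-0.3 -0.5 -1.1  0.3  0.  -0.2  0.4  0.6 -0.2 -0.6 -0.5 -0.5 -0.   0.3
  0.7 -0.8 -0.3  0.3 -0.6  0.  -0.5 -0.9  0.1 -0.6 -0.4  0.1 -0.3 -1.3]
np [ 0.5032 -0.0619  0.081 ]
fp [ 0.5844 -0.0835  0.081 ]
nk [ 0.4568 -0.0854  0.108 ]
fk [ 0.6264 -0.1141  0.108 ]
rn [ 0.4605 -0.036   0.06  ]
rf [ 0.6344 -0.0824  0.06  ]
le [0.6772 0.0783 0.2093]
ln [0.5033 0.1247 0.2093]
lm [0.5033 0.1247 0.2093]
bottle [0.663 0.268 0.165]
tub [ 0.502 -0.307  0.12 ]
dish [ 0.355 -0.279  0.025]
vial [0.514 0.298 0.06 ]
t: 0.77
tool_pos: [0.3038, 0.4887, 0.262]
eef_rot: [3.141, 0.0, 2.885]
contact_force: [1.1, 0.8, 0.6]
grip_width: -0.005
gripper_force: 0.0
t: 1.43
tool_pos: [0.4452, 0.3145, 0.2616]
eef_rot: [-3.142, -0.0, 2.885]
contact_force: [0.6, -0.7, -0.1]
grip_width: -0.001
gripper_force: 0.0
```

```bash

python3 -m handwheel '[[[0.77,-0.9,0,0,0,0],[0.77,-0.9,0,0,0,0],[0.77,-0.9,0,0,0,0],[0.77,-0.9,0,0,0,0],[0.77,-0.9,0,0,0,0],[0.77,-0.9,0,0,0,0],[0.77,-0.9,0,0,0,0],[0.5,-0.6,0,0,0,0]]]'
python3 - <<'E'
from h import *
c=snap('scene','s1');print(r.read_state()['tool_pos'])
cv2.imwrite('pics/c1.png',cv2.resize(c['img'][100:320,270:480],None,fx=2.7,fy=2.7,interpolation=cv2.INTER_CUBIC)[:,:,::-1])
E
```

```text
t: 2.1
tool_pos: [0.593, 0.14, 0.2616]
eef_rot: [-3.14, 0.001, 2.882]
contact_force: [0.1, -0.5, -1.2]
grip_width: 0.001
gripper_force: 0.0
[0.59503075 0.13629263 0.26158625]
```

View pics/c1.png

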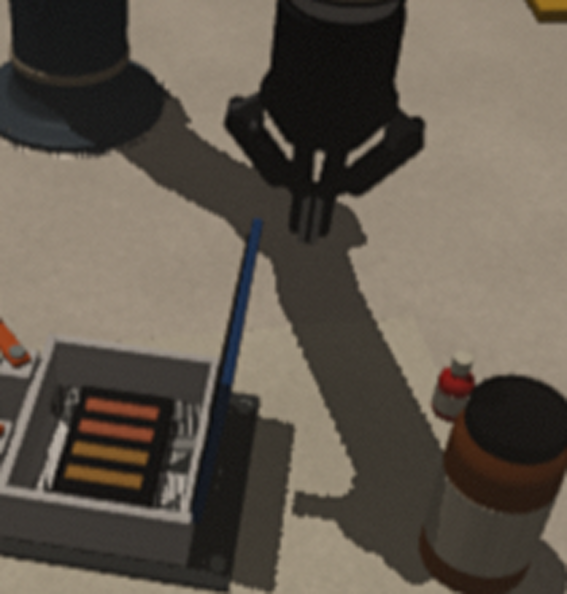

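The shut fingers are about 30 mm deep along the chamber's x and stand 19 mm clear of the lid's edge. Now I'll work out the arc.

```bash
python3 -m handwheel '[[[0,0,-0.3,0,0,0],[0,0,-0.5,0,0,0],[0,0,-0.5,0,0,0],[0,0,-0.5,0,0,0],[0,0,-0.5,0,0,0],[0,0,-0.4,0,0,0],[0,0,-0.2,0,0,0],[0,0,0,0,0,0]]]'
python3 - <<'E'
from h import *
q=np.load('q.npy');th=np.linspace(1.6,0,9)
u=.075-.13*np.cos(th)+.008*np.sin(th)+.015;z=.06+.13*np.sin(th)+.008*np.cos(th)
X=np.c_[q[0]+u*np.cos(q[2]),q[1]+u*np.sin(q[2]),z];p=r.read_state()['tool_pos']
print(p,X[0]);print(((X[0]-p)/.025).round(2));print((np.diff(X,axis=0)/.025/8).round(3))
E
```

```text
t: 2.82
tool_pos: [0.5904, 0.1446, 0.1874]
eef_rot: [-3.14, -0.003, 2.887]
contact_force: [-0.3, -0.5, -0.6]
grip_width: 0.004
gripper_force: 0.0
[0.59039578 0.1446319  0.18739672] [0.59297067 0.11162621 0.18971097]
[ 0.1  -1.32  0.09]
[[-0.033 -0.126 -0.001]
 [-0.033 -0.123 -0.027]
 [-0.031 -0.115 -0.052]
 [-0.027 -0.103 -0.074]
 [-0.023 -0.087 -0.094]
 [-0.018 -0.067 -0.11 ]
 [-0.012 -0.044 -0.122]
 [-0.005 -0.02  -0.128]]
```

```bash
python3 -m handwheel '[[[0.01,-0.16,0.01,0,0,0],[0.01,-0.16,0.01,0,0,0],[0.01,-0.16,0.01,0,0,0],[0.01,-0.16,0.01,0,0,0],[0.01,-0.16,0.01,0,0,0],[0.01,-0.16,0.01,0,0,0],[0.01,-0.16,0.01,0,0,0],[0.01,-0.16,0.01,0,0,0]]]'
python3 -m handwheel '[[[-0.03,-0.12,0,0,0,0],[-0.03,-0.12,0,0,0,0],[-0.03,-0.12,0,0,0,0],[-0.03,-0.12,0,0,0,0],[-0.03,-0.12,0,0,0,0],[-0.03,-0.12,0,0,0,0],[-0.03,-0.12,0,0,0,0],[-0.03,-0.12,0,0,0,0]]]'
```

```text
t: 3.48
tool_pos: [0.593, 0.1147, 0.1911]
eef_rot: [3.138, -0.002, 2.887]
contact_force: [-2.6, 5.4, 0.9]
grip_width: 0.001
gripper_force: 2.3
t: 4.15
tool_pos: [0.5875, 0.0887, 0.191]
eef_rot: [3.141, -0.001, 2.886]
contact_force: [-1.4, 4.7, 2.6]
grip_width: -0.004
gripper_force: 2.1
```

```bash
python3 -m handwheel '[[[-0.03,-0.13,-0.03,0,0,0],[-0.03,-0.13,-0.03,0,0,0],[-0.03,-0.13,-0.03,0,0,0],[-0.03,-0.13,-0.03,0,0,0],[-0.03,-0.13,-0.03,0,0,0],[-0.03,-0.12,-0.03,0,0,0],[-0.03,-0.12,-0.03,0,0,0],[-0.03,-0.12,-0.03,0,0,0]]]'
python3 -m handwheel '[[[-0.03,-0.12,-0.05,0,0,0],[-0.03,-0.12,-0.05,0,0,0],[-0.03,-0.12,-0.05,0,0,0],[-0.03,-0.12,-0.05,0,0,0],[-0.03,-0.12,-0.05,0,0,0],[-0.03,-0.11,-0.06,0,0,0],[-0.03,-0.11,-0.06,0,0,0],[-0.03,-0.11,-0.06,0,0,0]]]'
python3 -m handwheel '[[[-0.03,-0.1,-0.07,0,0,0],[-0.03,-0.1,-0.07,0,0,0],[-0.03,-0.1,-0.07,0,0,0],[-0.03,-0.1,-0.07,0,0,0],[-0.03,-0.1,-0.07,0,0,0],[-0.03,-0.1,-0.08,0,0,0],[-0.03,-0.1,-0.08,0,0,0],[-0.03,-0.1,-0.08,0,0,0]]]'
python3 - <<'E'
from h import *
q=np.load('q.npy')
p=r.read_state()['tool_pos'];d=p[:2]-q[:2];print(d@[np.cos(q[2]),np.sin(q[2])],d@[-np.sin(q[2]),np.cos(q[2])],p)
E
```

```text
t: 4.82
tool_pos: [0.582, 0.0624, 0.1849]
eef_rot: [-3.141, 0.001, 2.886]
contact_force: [-0.6, 3.3, 4.7]
grip_width: 0.002
gripper_force: 2.0
t: 5.48
tool_pos: [0.5758, 0.0393, 0.174]
eef_rot: [-3.141, 0.0, 2.886]
contact_force: [0.4, 0.7, 4.9]
grip_width: -0.002
gripper_force: 1.8
t: 6.15
tool_pos: [0.5698, 0.0194, 0.1592]
eef_rot: [-3.142, 0.0, 2.886]
contact_force: [2.0, 0.4, 4.4]
grip_width: -0.0
gripper_force: 1.8
0.006696998645950781 -0.0013635128212346446 [0.56978897 0.01938941 0.15919707]
```

```bash
python3 -m handwheel '[[[-0.03,-0.1,-0.09,0,0,0],[-0.02,-0.09,-0.09,0,0,0],[-0.02,-0.09,-0.09,0,0,0],[-0.02,-0.09,-0.09,0,0,0],[-0.02,-0.09,-0.09,0,0,0],[-0.02,-0.09,-0.1,0,0,0],[-0.02,-0.08,-0.1,0,0,0],[-0.02,-0.08,-0.1,0,0,0]]]'
python3 -m handwheel '[[[-0.02,-0.07,-0.11,0,0,0],[-0.02,-0.07,-0.11,0,0,0],[-0.02,-0.07,-0.11,0,0,0],[-0.02,-0.07,-0.11,0,0,0],[-0.02,-0.07,-0.11,0,0,0],[-0.02,-0.06,-0.11,0,0,0],[-0.02,-0.06,-0.11,0,0,0],[-0.02,-0.06,-0.11,0,0,0]]]'
python3 -m handwheel '[[[-0.01,-0.05,-0.12,0,0,0],[-0.01,-0.05,-0.12,0,0,0],[-0.01,-0.05,-0.12,0,0,0],[-0.01,-0.05,-0.12,0,0,0],[-0.01,-0.05,-0.12,0,0,0],[-0.01,-0.04,-0.12,0,0,0],[-0.01,-0.04,-0.12,0,0,0],[-0.01,-0.04,-0.12,0,0,0]]]'
python3 -m handwheel '[[[0,-0.03,-0.08,0,0,0],[0,-0.03,-0.08,0,0,0],[0,-0.03,-0.08,0,0,0],[0,-0.03,-0.08,0,0,0],[0,-0.02,-0.08,0,0,0],[0,-0.02,-0.06,0,0,0],[0,-0.01,-0.06,0,0,0],[0,0,-0.06,0,0,0]]]'
python3 - <<'E'
from h import *
q=np.load('q.npy')
p=r.read_state()['tool_pos'];d=p[:2]-q[:2];print(d@[np.cos(q[2]),np.sin(q[2])],d@[-np.sin(q[2]),np.cos(q[2])],p)
E
```

```text
t: 6.82
tool_pos: [0.565, 0.0017, 0.1401]
eef_rot: [-3.141, -0.001, 2.886]
contact_force: [-1.0, 0.3, 4.1]
grip_width: -0.002
gripper_force: 1.6
t: 7.48
tool_pos: [0.5616, -0.0115, 0.1184]
eef_rot: [-3.142, 0.0, 2.886]
contact_force: [-0.5, -1.1, 3.8]
grip_width: 0.003
gripper_force: 1.4
t: 8.15
tool_pos: [0.5592, -0.0205, 0.0942]
eef_rot: [-3.142, -0.001, 2.886]
contact_force: [-1.5, -1.6, 2.5]
grip_width: 0.002
gripper_force: 1.3
t: 8.82
tool_pos: [0.5595, -0.0245, 0.08]
eef_rot: [3.141, -0.0, 2.886]
contact_force: [-2.3, 0.7, 2.8]
grip_width: -0.004
gripper_force: 1.1
-0.03833461806831563 -0.002744822571349461 [ 0.55952229 -0.024478    0.07996632]
```

```bash
python3 -m handwheel '[[[0,0,-0.05,0,0,0],[0,0,-0.05,0,0,0],[0,0,-0.05,0,0,0],[0,0,-0.05,0,0,0],[0,0,-0.05,0,0,0],[0,0,-0.04,0,0,0],[0,0,-0.04,0,0,0],[0,0,-0.04,0,0,0]]]'
python3 -m handwheel '[[[0,0,-0.03,0,0,0],[0,0,-0.03,0,0,0],[0,0,-0.03,0,0,0],[0,0,-0.03,0,0,0],[0,0,-0.03,0,0,0],[0,0,-0.03,0,0,0],[0,0,-0.03,0,0,0],[0,0,0,0,0,0]]]'
```

```text
t: 9.48
tool_pos: [0.5596, -0.0253, 0.0708]
eef_rot: [-3.141, 0.001, 2.885]
contact_force: [-1.9, -0.8, 2.4]
grip_width: -0.005
gripper_force: 1.2
t: 10.15
tool_pos: [0.5599, -0.025, 0.0684]
eef_rot: [3.141, 0.0, 2.885]
contact_force: [-8.0, -1.3, 24.2]
grip_width: -0.002
gripper_force: 11.6
```

```bash
cat > arc.py <<'E'
from h import *
import sys
from scipy.optimize import brentq
q=np.load('q.npy');c,s=np.cos(q[2]),np.sin(q[2])
W=lambda u,v,z=.09:np.array([q[0]+c*u-s*v,q[1]+s*u+c*v,z])
def C(p): d=p[:2]-q[:2];return np.array([c*d[0]+s*d[1],-s*d[0]+c*d[1]])
def finger(th,sg,back=0,h=(.015,.011)):
    k=np.array([-.089+.052*np.cos(th),.042+.052*np.sin(th)]);t=np.array([np.sin(th),-np.cos(th)])
    f=lambda d:np.linalg.norm(np.maximum(np.abs(d*t)-h,0))-.008-back
    d=brentq(f,.005,.1) ; p=k-d*t
    return W(p[0],sg*p[1])
def plan(ths,sg,rows=8):
    X=np.array([finger(a,sg) for a in ths]);p=r.read_state()['tool_pos'];print('at',p.round(4),C(p).round(4))
    print('to first',((X[0]-p)/.025).round(2));D=np.diff(X,axis=0)/.025
    for a,x,d in zip(ths[1:],X[1:],D):print(round(a,2),x.round(4),'per row',(d/rows).round(3))
E
python3 - <<'E'
from arc import *
p=r.read_state()['tool_pos']
print(((W(-.152,.057)-p)/.025).round(2),W(-.152,.057))
plan(np.linspace(q[3],0,7),1)
plan(np.linspace(q[4],0,6),-1);print(W(-.135,-.062),W(-.037,.09,.14),W(-.1,0,.14))
E
```

```text
[-3.5  -3.76  0.86] [ 0.47251091 -0.11891466  0.09      ]
at [ 0.5599 -0.025   0.0684] [-0.0388 -0.0033]
to first [-3.65 -3.35  0.86]
1.92 [ 0.4535 -0.0907  0.09  ] per row [-0.076  0.091  0.   ]
1.53 [ 0.4468 -0.0686  0.09  ] per row [-0.034  0.11   0.   ]
1.15 [ 0.447  -0.0487  0.09  ] per row [0.001 0.1   0.   ]
0.77 [ 0.4556 -0.0289  0.09  ] per row [0.043 0.099 0.   ]
0.38 [ 0.4765 -0.0128  0.09  ] per row [0.105 0.08  0.   ]
0.0 [ 0.4983 -0.0068  0.09  ] per row [0.109 0.03  0.   ]
at [ 0.5599 -0.025   0.0684] [-0.0388 -0.0033]
to first [ 2.08 -4.36  0.86]
1.55 [ 0.6294 -0.1183  0.09  ] per row [0.087 0.079 0.   ]
1.16 [ 0.6395 -0.1007  0.09  ] per row [0.051 0.088 0.   ]
0.78 [ 0.6423 -0.0792  0.09  ] per row [0.014 0.107 0.   ]
0.39 [ 0.6322 -0.0545  0.09  ] per row [-0.051  0.124  0.   ]
0.0 [ 0.6162 -0.0382  0.09  ] per row [-0.08   0.081  0.   ]
[ 0.59187366 -0.13314613  0.09      ] [0.47025196 0.00070514 0.14      ] [ 0.54098345 -0.0833547   0.14      ]
```

```bash
python3 -m handwheel '[[[0,0,0.4,0,0,0],[0,0,0.8,0,0,0],[0,0,0.8,0,0,0],[0,0,0.8,0,0,0],[-0.3,-0.32,0.2,0,0,0],[-0.5,-0.54,0,0,0,0],[-0.6,-0.64,0,0,0,0],[-0.6,-0.64,0,0,0,0]]]'
python3 -m handwheel '[[[-0.6,-0.64,0,0,0,0],[-0.5,-0.54,0,0,0,0],[-0.3,-0.32,0,0,0,0],[-0.1,-0.1,0,0,0,0],[0,0,0,0,0,0],[0,0,0,0,0,0],[0,0,0,0,0,0],[0,0,0,0,0,0]]]'
python3 - <<'E'
from arc import *
c1=snap('scene','s2');c2=snap('top','t2')
p=r.read_state()['tool_pos'];print(p,C(p),((W(-.152,.057)-p)/.025).round(2))
f=lambda i:cv2.resize(i,(400,400),interpolation=cv2.INTER_CUBIC)
cv2.imwrite('pics/c2.png',np.hstack([f(c1['img'][170:320,235:385]),f(c2['img'][160:295,265:400])])[:,:,::-1])
E
```

```text
t: 10.82
tool_pos: [0.5084, -0.0785, 0.14]
eef_rot: [3.141, -0.0, 2.887]
contact_force: [0.0, -0.6, -0.4]
grip_width: -0.0
gripper_force: 0.0
t: 11.48
tool_pos: [0.4728, -0.1173, 0.1405]
eef_rot: [3.141, 0.0, 2.888]
contact_force: [0.3, -0.0, 0.6]
grip_width: -0.001
gripper_force: 0.0
[ 0.47252777 -0.11754178  0.14049638] [-0.15066911  0.0573374 ] [-0.   -0.05 -2.02]
```

View pics/c2.png

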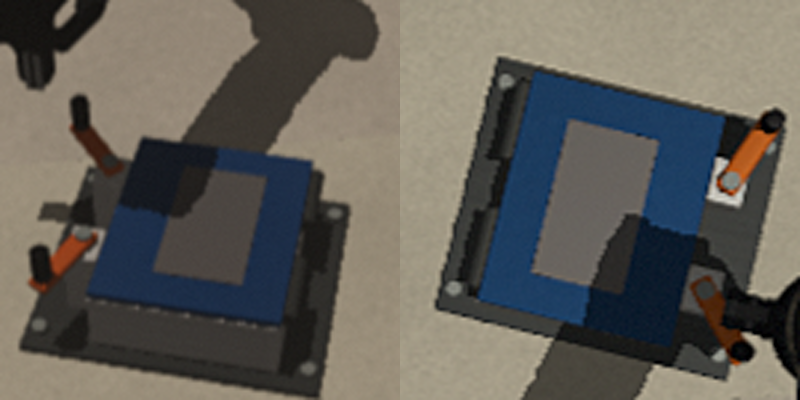

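The lid lies flat and the knobs haven't moved. I'll bring the fingers down beside the near knob and push it round.

```bash
python3 -m handwheel '[[[0,0,-0.2,0,0,0],[0,0,-0.4,0,0,0],[0,0,-0.5,0,0,0],[0,0,-0.5,0,0,0],[0,0,-0.3,0,0,0],[0,0,-0.1,0,0,0],[0,0,0,0,0,0],[0,0,0,0,0,0]]]'
python3 -m handwheel '[[[-0.02,0.05,0,0,0,0],[-0.02,0.05,0,0,0,0],[-0.02,0.05,0,0,0,0],[-0.03,0.05,0,0,0,0],[-0.03,0.05,0,0,0,0],[-0.04,0.05,0,0,0,0],[-0.06,0.08,0,0,0,0],[-0.07,0.09,0,0,0,0]]]'
python3 -m handwheel '[[[-0.08,0.09,0,0,0,0],[-0.08,0.09,0,0,0,0],[-0.08,0.09,0,0,0,0],[-0.08,0.09,0,0,0,0],[-0.07,0.09,0,0,0,0],[-0.07,0.09,0,0,0,0],[-0.04,0.1,0,0,0,0],[-0.04,0.1,0,0,0,0]]]'
python3 - <<'E'
from arc import *
p=r.read_state()['tool_pos'];print(p,C(p));
E
```

```text
t: 12.25
tool_pos: [0.4722, -0.1183, 0.0906]
eef_rot: [-3.142, 0.0, 2.886]
contact_force: [-0.4, 0.9, 0.1]
grip_width: 0.003
gripper_force: 0.0
t: 12.92
tool_pos: [0.4648, -0.1065, 0.0907]
eef_rot: [-3.141, 0.001, 2.886]
contact_force: [1.0, -1.2, -0.1]
grip_width: 0.004
gripper_force: 0.9
t: 13.58
tool_pos: [0.4506, -0.0878, 0.0905]
eef_rot: [-3.141, -0.001, 2.886]
contact_force: [0.2, -1.6, 0.6]
grip_width: -0.002
gripper_force: 0.7
[ 0.45063007 -0.0878116   0.09047253] [-0.12758393  0.08615523]
```

```bash
python3 -m handwheel '[[[-0.03,0.1,0,0,0,0],[-0.02,0.1,0,0,0,0],[-0.02,0.1,0,0,0,0],[-0.02,0.1,0,0,0,0],[-0.02,0.1,0,0,0,0],[-0.02,0.1,0,0,0,0],[-0.01,0.1,0,0,0,0],[-0.01,0.1,0,0,0,0]]]'
python3 -m handwheel '[[[0,0.1,0,0,0,0],[0,0.1,0,0,0,0],[0,0.1,0,0,0,0],[0,0.1,0,0,0,0],[0,0.1,0,0,0,0],[0,0.1,0,0,0,0],[0,0.1,0,0,0,0],[0.02,0.1,0,0,0,0]]]'
python3 -m handwheel '[[[0.03,0.1,0,0,0,0],[0.03,0.1,0,0,0,0],[0.04,0.1,0,0,0,0],[0.04,0.1,0,0,0,0],[0.05,0.1,0,0,0,0],[0.05,0.1,0,0,0,0],[0.05,0.1,0,0,0,0],[0.05,0.1,0,0,0,0]]]'
python3 - <<'E'
from arc import *
plan([.77,.38,0.],1)
E
```

```text
t: 14.25
tool_pos: [0.4475, -0.0677, 0.0906]
eef_rot: [3.142, 0.0, 2.886]
contact_force: [0.6, -2.3, -1.1]
grip_width: -0.001
gripper_force: 0.9
t: 14.92
tool_pos: [0.4476, -0.0477, 0.0905]
eef_rot: [-3.142, -0.001, 2.886]
contact_force: [-0.2, -2.1, -0.0]
grip_width: -0.003
gripper_force: 0.9
t: 15.58
tool_pos: [0.4564, -0.0276, 0.0905]
eef_rot: [-3.142, -0.001, 2.886]
contact_force: [-0.8, -2.7, -0.3]
grip_width: 0.004
gripper_force: 1.0
at [ 0.4564 -0.0276  0.0905] [-0.0679  0.0961]
to first [-0.04 -0.06 -0.02]
0.38 [ 0.4767 -0.0127  0.09  ] per row [0.106 0.082 0.   ]
0.0 [ 0.4983 -0.0068  0.09  ] per row [0.108 0.03  0.   ]
```

```bash
python3 -m handwheel '[[[0.08,0.09,0,0,0,0],[0.09,0.08,0,0,0,0],[0.1,0.08,0,0,0,0],[0.1,0.08,0,0,0,0],[0.11,0.07,0,0,0,0],[0.11,0.07,0,0,0,0],[0.11,0.06,0,0,0,0],[0.11,0.06,0,0,0,0]]]'
python3 -m handwheel '[[[0.11,0.04,0,0,0,0],[0.11,0.04,0,0,0,0],[0.11,0.03,0,0,0,0],[0.11,0.03,0,0,0,0],[0.11,0.03,0,0,0,0],[0.11,0.03,0,0,0,0],[0.11,0.03,0,0,0,0],[0,0,0,0,0,0]]]'
python3 - <<'E'
from arc import *
plan([0.03,0.],1)
c1=snap('scene','s3');c2=snap('top','t3')
f=lambda i:cv2.resize(i,(400,400),interpolation=cv2.INTER_CUBIC)
cv2.imwrite('pics/c3.png',np.hstack([f(c1['img'][170:320,235:385]),f(c2['img'][160:295,265:400])])[:,:,::-1])
E
```

```text
t: 16.25
tool_pos: [0.4768, -0.0128, 0.0905]
eef_rot: [3.141, -0.001, 2.886]
contact_force: [-2.3, -0.5, -0.3]
grip_width: -0.002
gripper_force: 0.7
t: 16.92
tool_pos: [0.4968, -0.0072, 0.0907]
eef_rot: [3.141, 0.001, 2.886]
contact_force: [-0.5, -0.1, -0.2]
grip_width: -0.0
gripper_force: 0.2
at [ 0.4968 -0.0072  0.0907] [-0.0378  0.0623]
to first [-0.01  0.01 -0.03]
0.0 [ 0.4983 -0.0068  0.09  ] per row [0.008 0.001 0.   ]
```

View pics/c3.png

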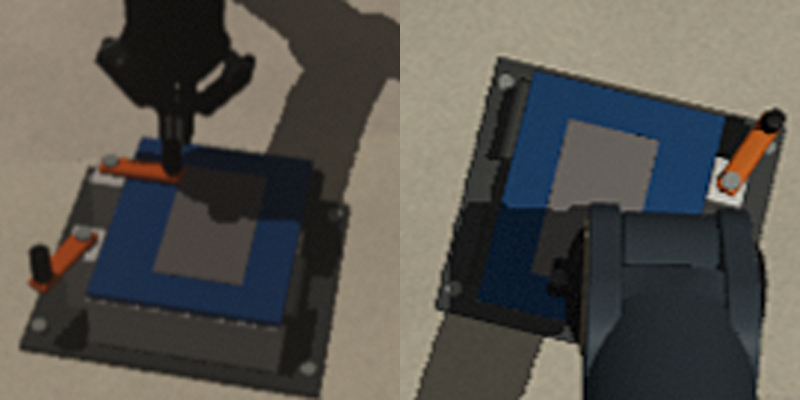

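The near bar is almost square. I'll give it a last 1.5 mm push, then back off, lift and go over to the far knob.

```bash
python3 -m handwheel '[[[0.02,0,0,0,0,0],[0.02,0,0,0,0,0],[0.02,-0.01,0,0,0,0],[0,0,0,0,0,0],[-0.1,0.03,0,0,0,0],[-0.2,0.05,0,0,0,0],[-0.2,0.05,0.1,0,0,0],[0,0,0.3,0,0,0]]]'
python3 -m handwheel '[[[0,0,0.6,0,0,0],[0,0,0.6,0,0,0],[0,0,0.4,0,0,0],[0.2,-0.24,0,0,0,0],[0.4,-0.48,0,0,0,0],[0.6,-0.7,0,0,0,0],[0.6,-0.7,0,0,0,0],[0.6,-0.7,0,0,0,0]]]'
python3 -m handwheel '[[[0.6,-0.7,0,0,0,0],[0.6,-0.7,0,0,0,0],[0.6,-0.7,0,0,0,0],[0.4,-0.4,0,0,0,0],[0.2,-0.2,0,0,0,0],[0,0,0,0,0,0],[0,0,0,0,0,0],[0,0,0,0,0,0]]]'
python3 - <<'E'
from arc import *
p=r.read_state()['tool_pos'];print(p,C(p),((W(-.141,-.078)-p)/.025).round(2))
E
```

```text
t: 17.68
tool_pos: [0.4828, -0.0043, 0.1]
eef_rot: [-3.141, -0.003, 2.886]
contact_force: [-0.7, 0.6, -0.2]
grip_width: 0.002
gripper_force: 0.0
t: 18.35
tool_pos: [0.5456, -0.0761, 0.1402]
eef_rot: [-3.141, -0.0, 2.886]
contact_force: [0.7, 0.7, 0.6]
grip_width: -0.001
gripper_force: 0.0
t: 19.02
tool_pos: [0.6042, -0.1413, 0.1402]
eef_rot: [3.141, -0.002, 2.887]
contact_force: [0.4, 0.8, -0.5]
grip_width: 0.002
gripper_force: 0.0
[ 0.60424242 -0.14134809  0.14015886] [-0.13973857 -0.07606429] [ 0.06 -0.07 -2.01]
```

```bash
python3 -m handwheel '[[[0.02,-0.07,-0.2,0,0,0],[0,0,-0.4,0,0,0],[0,0,-0.5,0,0,0],[0,0,-0.5,0,0,0],[0,0,-0.3,0,0,0],[0,0,-0.1,0,0,0],[0,0,0,0,0,0],[0,0,0,0,0,0]]]'
python3 - <<'E'
from arc import *
plan(np.linspace(q[4],0,6),-1)
E
```

```text
t: 19.68
tool_pos: [0.6056, -0.1443, 0.0904]
eef_rot: [-3.142, -0.0, 2.886]
contact_force: [0.3, -0.4, -0.2]
grip_width: -0.001
gripper_force: 0.0
at [ 0.6056 -0.1443  0.0904] [-0.1422 -0.0781]
to first [ 0.25  0.41 -0.02]
1.55 [ 0.6294 -0.1183  0.09  ] per row [0.087 0.079 0.   ]
1.16 [ 0.6395 -0.1007  0.09  ] per row [0.051 0.088 0.   ]
0.78 [ 0.6423 -0.0792  0.09  ] per row [0.014 0.107 0.   ]
0.39 [ 0.6322 -0.0545  0.09  ] per row [-0.051  0.124  0.   ]
0.0 [ 0.6162 -0.0382  0.09  ] per row [-0.08   0.081  0.   ]
```

```bash
python3 -m handwheel '[[[0.03,0.05,0,0,0,0],[0.03,0.05,0,0,0,0],[0.03,0.05,0,0,0,0],[0.03,0.05,0,0,0,0],[0.03,0.05,0,0,0,0],[0.03,0.05,0,0,0,0],[0.03,0.05,0,0,0,0],[0.04,0.06,0,0,0,0]]]'
python3 -m handwheel '[[[0.09,0.08,0,0,0,0],[0.09,0.08,0,0,0,0],[0.09,0.08,0,0,0,0],[0.09,0.08,0,0,0,0],[0.09,0.08,0,0,0,0],[0.09,0.08,0,0,0,0],[0.08,0.08,0,0,0,0],[0.08,0.08,0,0,0,0]]]'
python3 -m handwheel '[[[0.06,0.09,0,0,0,0],[0.06,0.09,0,0,0,0],[0.05,0.09,0,0,0,0],[0.05,0.09,0,0,0,0],[0.05,0.09,0,0,0,0],[0.05,0.09,0,0,0,0],[0.04,0.09,0,0,0,0],[0.04,0.09,0,0,0,0]]]'
python3 -m handwheel '[[[0.02,0.1,0,0,0,0],[0.02,0.1,0,0,0,0],[0.02,0.1,0,0,0,0],[0.02,0.11,0,0,0,0],[0.01,0.11,0,0,0,0],[0.01,0.11,0,0,0,0],[0.01,0.11,0,0,0,0],[0,0.11,0,0,0,0]]]'
python3 - <<'E'
from arc import *
plan([.78,.39,.03],-1)
E
```

```text
t: 20.35
tool_pos: [0.6118, -0.1338, 0.0906]
eef_rot: [3.142, -0.0, 2.886]
contact_force: [-0.0, -0.2, 0.1]
grip_width: -0.001
gripper_force: 0.0
t: 21.02
tool_pos: [0.6293, -0.1178, 0.0905]
eef_rot: [-3.142, -0.0, 2.886]
contact_force: [-2.1, -1.2, 0.8]
grip_width: -0.0
gripper_force: 0.8
t: 21.68
tool_pos: [0.6396, -0.0999, 0.0907]
eef_rot: [3.142, 0.001, 2.886]
contact_force: [-1.1, -1.3, -1.0]
grip_width: 0.001
gripper_force: 0.8
t: 22.35
tool_pos: [0.642, -0.0784, 0.0907]
eef_rot: [-3.141, -0.0, 2.886]
contact_force: [-0.5, -2.1, 1.0]
grip_width: -0.002
gripper_force: 0.9
at [ 0.642  -0.0784  0.0907] [-0.0692 -0.0963]
to first [ 0.01 -0.04 -0.03]
0.39 [ 0.6322 -0.0546  0.09  ] per row [-0.05   0.125  0.   ]
0.03 [ 0.6175 -0.0392  0.09  ] per row [-0.074  0.077  0.   ]
```

```bash
python3 -m handwheel '[[[-0.03,0.12,0,0,0,0],[-0.04,0.12,0,0,0,0],[-0.05,0.12,0,0,0,0],[-0.05,0.12,0,0,0,0],[-0.05,0.12,0,0,0,0],[-0.05,0.12,0,0,0,0],[-0.06,0.12,0,0,0,0],[-0.06,0.11,0,0,0,0]]]'
python3 -m handwheel '[[[-0.06,0.09,0,0,0,0],[-0.07,0.09,0,0,0,0],[-0.07,0.09,0,0,0,0],[-0.08,0.08,0,0,0,0],[-0.08,0.08,0,0,0,0],[-0.08,0.07,0,0,0,0],[-0.08,0.07,0,0,0,0],[-0.08,0.06,0,0,0,0]]]'
python3 - <<'E'
from arc import *
plan([0.03,0.],-1)
E
```

```text
t: 23.02
tool_pos: [0.6325, -0.0542, 0.0907]
eef_rot: [3.141, 0.001, 2.886]
contact_force: [1.6, -1.6, -0.4]
grip_width: -0.001
gripper_force: 0.7
t: 23.68
tool_pos: [0.6171, -0.0391, 0.0906]
eef_rot: [3.142, 0.0, 2.886]
contact_force: [1.0, -0.8, -0.0]
grip_width: -0.004
gripper_force: 0.8
at [ 0.6171 -0.0391  0.0906] [-0.0376 -0.0621]
to first [ 0.02 -0.   -0.02]
0.0 [ 0.6162 -0.0382  0.09  ] per row [-0.007  0.005  0.   ]
```

```bash
python3 -m handwheel '[[[-0.02,0,0,0,0,0],[-0.02,0.01,0,0,0,0],[0,0,0,0,0,0],[0,0,0,0,0,0],[0.1,-0.03,0,0,0,0],[0.2,-0.05,0,0,0,0],[0.2,-0.05,0.2,0,0,0],[0,0,0.5,0,0,0]]]'
python3 -m handwheel '[[[0,0,0.8,0,0,0],[0,0,0.9,0,0,0],[0,0,0.9,0,0,0],[0,0,0.9,0,0,0],[0,0,0.9,0,0,0],[0,0.3,0.8,0,0,0],[-0.2,0.6,0.3,0,0,0],[-0.3,0.9,0,0,0,0]]]'
python3 -m handwheel '[[[-0.3,1,0,0,0,0],[-0.3,1,0,0,0,0],[-0.3,1,0,0,0,0],[-0.3,1,0,0,0,0],[-0.3,1,0,0,0,0],[-0.3,1,0,0,0,0],[-0.3,1,0,0,0,0],[-0.2,0.6,0,0,0,0]]]'
python3 - <<'E'
from arc import *
c1=snap('scene','s4');c2=snap('top','t4')
cv2.imwrite('pics/c4.png',np.hstack([cv2.resize(c1['img'][190:290,250:350],(400,400),interpolation=cv2.INTER_CUBIC),cv2.resize(c2['img'][180:280,310:410],(400,400),interpolation=cv2.INTER_CUBIC)])[:,:,::-1])
E
```

```text
t: 24.35
tool_pos: [0.6286, -0.0423, 0.107]
eef_rot: [-3.141, -0.003, 2.886]
contact_force: [0.1, -0.5, 0.1]
grip_width: 0.001
gripper_force: 0.0
t: 25.02
tool_pos: [0.6181, 0.0004, 0.2499]
eef_rot: [3.141, 0.007, 2.881]
contact_force: [1.0, -0.2, -0.4]
grip_width: -0.001
gripper_force: 0.0
t: 25.68
tool_pos: [0.5577, 0.1962, 0.2468]
eef_rot: [3.14, -0.0, 2.889]
contact_force: [-0.3, 0.4, 0.7]
grip_width: -0.0
gripper_force: 0.0
```

View pics/c4.png

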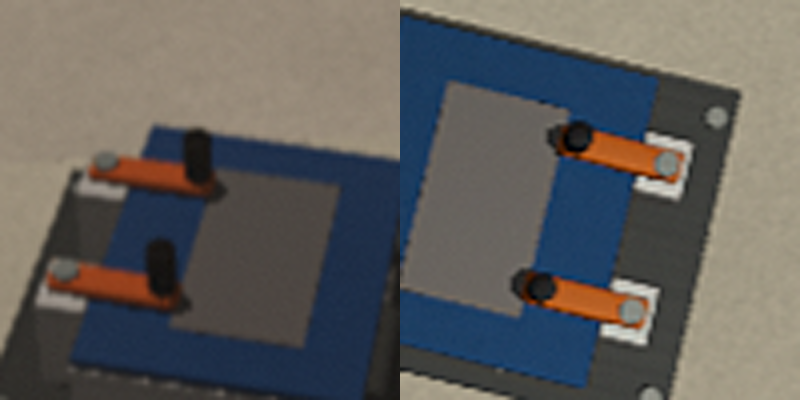

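Both bars lie across the lid. I'll measure their angles from the pixels: top knobs (577,138) and (541,288), pivots (668,164) and (633,311).

```bash
python3 - <<'E'
from arc import *
S=load('s4');T=load('t4')
s=lambda x,y:(250+x/4-.4,190+y/4-.4);t=lambda x,y:(310+(x-400)/4-.4,180+y/4-.4)
for n,sg,ps,ks,pt,kt in(('near',1,s(105,160),s(197,137),t(633,311),t(541,288)),('far',-1,s(64,270),s(160,246),t(668,164),t(577,138))):
    for nm,a,b in(('scene',onz(S,ps,.081),onz(S,ks,.108)),('top',onz(T,pt,.081),onz(T,kt,.108)),('tri',tri(S,ps,T,pt)[0],tri(S,ks,T,kt)[0])):
        A,B=C(a),C(b);print(n,nm,A.round(4),B.round(4),b[2].round(4),'ang',round(sg*np.arctan2(*(B-A)[::-1]),3), 'from nominal pivot',round(sg*np.arctan2(B[1]-sg*.042,B[0]+.089),3))
# orange bar direction in the top view (bar top z=.078)
hsv=cv2.cvtColor(T['img'],cv2.COLOR_RGB2HSV);m=cv2.inRange(hsv,(3,150,90),(18,255,255))
k,l,st,ce=cv2.connectedComponentsWithStats(m)
for i in range(1,k):
    if st[i,4]>40:
        X=np.array([C(onz(T,(x,y),.078)) for y,x in np.argwhere(l==i)])
        e=np.linalg.svd(X-X.mean(0))[2][0];print('bar',st[i,4],X.mean(0).round(4),round(float(np.arctan(e[1]/e[0])),3))
E
```

```text
near scene [-0.0891  0.0406] [-0.0368  0.0406] 0.108 ang -0.001 from nominal pivot -0.028
near top [-0.0912  0.0419] [-0.0377  0.0429] 0.108 ang 0.019 from nominal pivot 0.017
near tri [-0.0905  0.042 ] [-0.0376  0.0428] 0.1058 ang 0.016 from nominal pivot 0.016
far scene [-0.0893 -0.0439] [-0.0378 -0.0423] 0.108 ang -0.031 from nominal pivot 0.005
far top [-0.0915 -0.0419] [-0.0378 -0.0404] 0.108 ang -0.028 from nominal pivot -0.031
far tri [-0.0908 -0.042 ] [-0.038  -0.0407] 0.1063 ang -0.025 from nominal pivot -0.026
bar 268 [-0.5201 -0.4241] 0.403
bar 142 [-0.5533 -0.2487] 0.428
bar 136 [-0.0654 -0.0418] 0.009
bar 145 [-0.0661  0.0428] -0.043
bar 43 [0.5461 0.603 ] 0.366
```

```bash
python3 -c "
from workcell import r
print(r.sign_off())"
```

```text
the job is handed in; nothing more can be done
None
```

I swung the lid gently shut and turned both turnbuttons across its free edge, each measuring within about 0.04 rad of square; I kept the arm clear of the bottle, tub, dish and vial, and handed the job in at about 26 s.

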